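# Pack out a gearbox end cover in the fitting jig and hold it flush

### The job

In the blue jig, first slide the aluminium gearbox end cover sideways along the bed, without lifting it, until it is centred in front of the thinnest of the three steel stop plates, close to the front ledge: only there is the gap behind it wide enough for the spacer. Then slide the steel spacer block with the upright grip tab down into that gap, centred, until it stands on the bed, and let go of it. Finally grip or push the cover back so that it sits flush on the spacer and clamps it against the stop plate, and finish while still holding the cover pressed there firmly; leave the step block, the bearing and the screwdriver alone.

Things in the scene. Friction and masses are not known exactly. Their poses are not given: they have to be found in the camera images.
- jig: Fixed blue jig, 336 mm long (y), 150 deep. Origin under the bed on the table; x points to the rear wall. Bed top 12 mm up. Channel between front ledge (inner face x=-70, top 24 mm up) and rear wall (face x=+48, top 37 up), end cheeks at y=+-156 (top 24 up). White lines on the ledge at y=+-50 mark 3 bays, centred y=-100, 0, +100. Yaw varies; it never moves.
- thin_stop: Thinnest of three fixed steel stop plates on the jig's rear wall, one per bay, in any order: 98 mm wide (y), 25 high, 8 thick. Origin: middle of its rear face (on the wall), at its underside on the bed; axes as the jig's; front face at x=-8 mm. With the cover against the front ledge the gap here is 30 mm.
- middle_stop: Middle stop plate, as the thin one but 20 mm thick (front face at x = -20 mm); gap 18 mm, too narrow for the spacer. The cover starts in this bay.
- thick_stop: Thickest stop plate, as the thin one but 26 mm thick (front face at x = -26 mm); gap 12 mm, too narrow for the spacer.
- cover: Loose aluminium gearbox end cover, about 0.35 kg: plate 80 mm (x) by 90 (y), 25 thick, with a square boss 40 by 40, 30 high, in the middle of its top. Origin: centre of its underside; axes about parallel to the jig's. It lies in the channel near the front ledge, in the middle stop's bay, and slides on the bed, but drags if pressed down; friction and mass vary.
- spacer: Loose steel spacer block, about 0.3 kg: foot 22 mm thick (x) by 60 long (y) by 25 high, with an upright grip tab 12 (x) by 26 mm (y) on its middle, its top 66 mm above the underside. Origin: centre of its underside. Stands on the table left or right of the jig, yaw up to 35 degrees; same either way round.
- step_block: Loose dark steel step block (three steps, 30 by 70 mm, 45 mm high), on the other side of the jig. Origin: centre of its underside. Not to be used.
- bearing: Loose ball bearing ring, 52 mm outside, 15 mm high, lying beyond the jig. Origin: centre of its underside. Leave alone.
- screwdriver: Loose screwdriver, 200 mm, lying beyond the jig. Leave alone.
Mind the look-alikes: they are no part of the job. Leave any red look-alike of the cover alone.

How it is judged:
By the outcome, as a careful person would: the job done as asked, in the order asked, and still so for the second after the job is handed in, while the arm keeps its last pose, push and grip.
It also fails if it takes over 72 s, if anything falls off the work surface, if the arm or the gripper's body presses on something with over 40 N, if the wrist force passes 120 N, or if a joint passes its speed limit or range.

### The arm

A 7-joint arm with a two-finger parallel gripper is mounted at the origin on the work surface. World frame = base frame: x ahead of the robot, y to its left, z up, the work surface at z = 0. Lengths are in mm, angles in rad, forces in N, time in s.
With the tool pointing down it reaches from about 400 to 925 mm from the base axis. Payload 4.1 kg.
Tool frame: the origin (TCP) lies on the centre line of the jaws, within the pads' length; the fingertips stand 19 mm ahead of it and the grasp point (between the pads) is the TCP; z points along the fingers, y is the line along which they close (so a half turn about z gives the same grasp; the last joint's range is limited). The gripper opens to 85 mm and grips with 20 to 120 N. Pads are 22 mm wide; open, the fingers measure 114 mm over their backs; the gripper's body (76 mm by 85 mm) begins 54 mm behind the grasp point. The pads swing forward as they close: fully open they stand 13 mm farther back than shut.
Start: joints at [1.053, 0.398, 0.045, 1.537, -0.019, 1.207, -0.051], TCP at [264.371, -593.843, 250.347] pointing down, gripper open.
Joint ranges: [-2.82, 2.82], [-0.49, 2.23], [-1.37, 1.46], [0, 2.46], [-1.36, 4.5], [0.23, 2], [-2.94, 2.94]. Speed limits (rad/s): [2.57, 2.57, 3.14, 3.14, 3.14, 3.14, 3.14].

### API

Orientations are given as a 3x3 rotation matrix whose columns are the frame's x, y, z axes.
In Python, from workcell import bot gives the robot as it stands.
- The arm moves only by the tool servo_tool, never from a script. Its argument "targets" is text: rows parted by semicolons, each of 5 numbers parted by spaces: the shift along the tool's x, y, z in m, then the turn about the tool's z in rad, then the finger opening in m, from 0 to 0.0854. A call has 1 to 20 rows; each row shifts and turns the commanded pose from where the row before left it, along the tool's axes as they then stand; what a row does not reach is not made up. A row lasts 1/12 s, in which the tool goes at most 41.7 mm and 7.16 degrees, less where a joint would pass 70% of its speed; a pose out of reach is approached as far as the arm can. A call with a gripper value outside its range is refused whole. The fingers move at their own pace and stop on an object; the grip force is fixed at half the most. Time passes only in rows, so rows that do not move let the fingers close. It gives the time, the measured TCP pose, the force, the opening and the grip force at its end, in the units of the state.
- bot.observe(): the state, without advancing time (a new reading comes with each control period).
- bot.snapshot(name): name is "side" or "top"; returns the picture (420x560x3 uint8, red, green, blue); there is no depth.
- bot.camera_model(name): a dict with "fx", "fy", "cx", "cy" (pixels), "extrinsics" (4x4, takes a point from camera to world coordinates). Camera axes: x right, y down, z forward; pixel columns grow to the right and rows downward; lengths in mm; the calibration is good to about 2 mm. A picture is of the moment at which its call begins. camera_model takes no time and is no camera call.
- bot.hand_in(): hands the job in; it is judged then, once.
Trained networks look in the newest picture that a camera, given by its name, has taken for a name from the list of things; names that differ only in an ending like _2 or _b are one class to them, and where a whole thing is asked for, a point or a joint stands for the part that bears it (a point fixed in the world has none). Each returns a list of dicts, best first, with "confidence" (0 to 1); they miss things now and then, are a little off and sometimes report something else, mostly with a low value. They report only what shows in the picture. A call takes as long as a camera call. They do not tell look-alikes from the thing itself.
- bot.cut_out(camera, thing): "pixels" (420x560 bool, what is visible of it) and "extent" ([centre column, centre row, width, height] in pixels, round what is visible of it).
- bot.mark_of(camera, thing): "at" ([column, row] in pixels: a listed point, or the origin of a listed thing).
The state is a dict: "time_s": time; "q": joint angles; "joint_velocities": joint speeds; "tau": joint torques, N m; "position": TCP position; "eef_rot": TCP orientation; "wrist_force": force on the tool from outside, world axes, zero at the start; "ft_torque": the same for the moment, N m; "opening": finger opening in mm; "grasp_force": force on a finger pad.
Only numpy, scipy, OpenCV 4.12 (cv2) and the standard library are available. Lean on these libraries where they do the work, as an engineer would, in place of code of your own. Each camera call takes 0.05 s, during which the arm holds its last target. There are 200 camera calls.

## Working session

There is one attempt and no reset: what is moved stays moved. The work goes in short steps, Python scripts to look and compute and a tool call to move; the robot and the scene stay as the last step left them, time stands still between calls to the robot, and variables do not carry over. Pictures are saved under pics/ and viewed, at most 10 in all, crops included, and the job is handed in when it is done.

Besides the shell and the picture viewer there is one more tool, called after ">>>" as name(argument=value, ...) on one line, values as JSON. servo_tool: Moves the arm, as the interface text tells. Its arguments: {"type":"object","properties":{"targets":{"type":"string"}},"required":["targets"]}

```bash
mkdir -p pics
cat > h.py <<'E'
import numpy as np, cv2
from workcell import bot
def snap(n,f):
    im=bot.snapshot(n); cv2.imwrite('pics/'+f,im[:,:,::-1]); return im
def ray(c,uv):
    m=bot.camera_model(c);E=np.array(m['extrinsics'])
    d=E[:3,:3]@np.array([(uv[0]-m['cx'])/m['fx'],(uv[1]-m['cy'])/m['fy'],1]);return E[:3,3],d
def at_z(c,uv,z):
    o,d=ray(c,uv);return o+d*(z-o[2])/d[2]
def proj(c,p):
    m=bot.camera_model(c);E=np.linalg.inv(np.array(m['extrinsics']))
    q=E[:3,:3]@np.array(p,float)+E[:3,3];return np.array([m['fx']*q[0]/q[2]+m['cx'],m['fy']*q[1]/q[2]+m['cy']])
E
python3 - <<'E'
from h import *
np.set_printoptions(precision=3,suppress=True)
a=snap('top','t0.png');b=snap('side','s0.png')
for c in('top','side'):
    print(c,np.array(bot.camera_model(c)['extrinsics']),bot.camera_model(c)['fx'])
    for t in('jig','thin_stop','middle_stop','thick_stop','cover','spacer','step_block'):
        for r in bot.mark_of(c,t)[:2]:
            z=12 if t in('cover','thin_stop','middle_stop','thick_stop') else 0
            print(c,t,np.round(r['at'],1),round(r['confidence'],2),at_z(c,r['at'],z))
print(bot.observe())
E
```

```text
top [[ -0.009  -0.998   0.055 494.013]
 [ -1.      0.009  -0.007  -4.604]
 [  0.007  -0.055  -0.998 949.251]
 [  0.      0.      0.      1.   ]] 391.6054764807918
top jig [270.3 209.5] 0.76 [541.404  -1.123   0.   ]
top jig [150.2 254.5] 0.51 [435.53  288.796   0.   ]
top middle_stop [266.5 188.1] 0.92 [592.377   7.525  12.   ]
top thick_stop [305.8 182.4] 0.85 [605.356 -87.161  12.   ]
top cover [268.  218.6] 0.82 [519.051   4.523  12.   ]
top cover [320.6 301. ] 0.71 [ 322.851 -118.398   12.   ]
top spacer [148.1 253.5] 0.62 [437.973 293.859   0.   ]
top step_block [404.1 206.3] 0.8 [ 546.332 -326.788    0.   ]
side [[ -0.843  -0.297   0.449 161.421]
 [ -0.538   0.446  -0.715 588.089]
 [  0.012  -0.844  -0.536 487.772]
 [  0.      0.      0.      1.   ]] 424.83785407660156
side jig [274.8 231.3] 0.56 [540.1     4.223   0.   ]
side thin_stop [226.1 248.9] 0.66 [574.442 114.911  12.   ]
side middle_stop [251.4 219.7] 0.65 [592.734  10.548  12.   ]
side middle_stop [346.3 168. ] 0.4 [ 532.56  -311.617   12.   ]
side cover [289.3 228.4] 0.95 [512.42   -5.524  12.   ]
side cover [403.2 237.8] 0.78 [313.663 -99.378  12.   ]
side spacer [224.3 354.3] 0.95 [435.057 293.982   0.   ]
side step_block [348.8 164.2] 0.78 [ 545.969 -358.273    0.   ]
side step_block [227.1 248.6] 0.63 [583.875 101.216   0.   ]
{'time_s': 0.8, 'q': array([ 1.053,  0.398,  0.045,  1.537, -0.019,  1.207, -0.051]), 'joint_velocities': array([ 0.001,  0.001,  0.   ,  0.   ,  0.001,  0.   , -0.   ]), 'tau': array([  0.001, -47.496,   1.363, -25.451,   0.011,   0.001,   0.   ]), 'position': array([ 264.358, -593.852,  250.386]), 'eef_rot': array([[ 0.914,  0.407,  0.   ],
       [ 0.407, -0.914, -0.   ],
       [-0.   ,  0.   , -1.   ]]), 'wrist_force': array([-0.783, -0.092,  0.122]), 'ft_torque': array([ 0.05 , -0.003, -0.068]), 'grasp_force': 0.0, 'opening': 85.60423791338935}
```

View pics/t0.png

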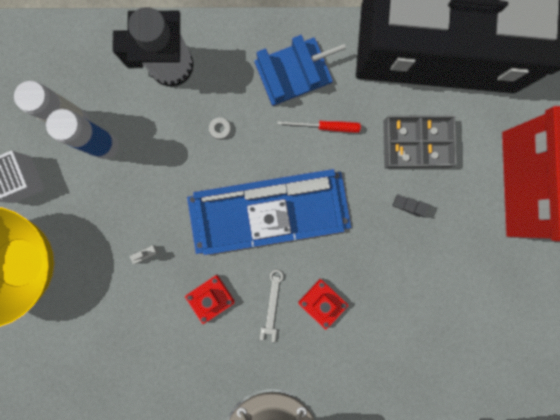

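View pics/s0.png

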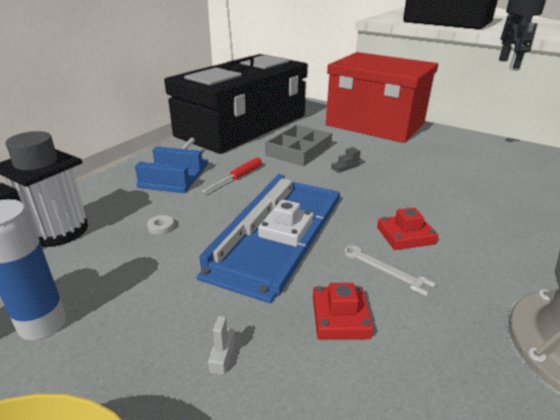

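The top view shows the jig at about (270,212), with the thin stop in the left bay, the middle stop in the centre and the thick stop on the right. The cover is at (268,218), the spacer at (145,254), and the red look-alikes at (210,298) and (325,303). The side view agrees with this.

```bash
cat > m.py <<'E'
from h import *
from scipy.optimize import minimize
np.set_printoptions(precision=3,suppress=True)
a=bot.snapshot('top')
hsv=cv2.cvtColor(a,cv2.COLOR_RGB2HSV)
bl=cv2.inRange(hsv,(105,120,40),(130,255,255)); bl[:165]=0;bl[262:]=0;bl[:,:180]=0;bl[:,360:]=0
pts=cv2.findNonZero(bl);hull=cv2.convexHull(pts)
print(cv2.minAreaRect(pts),cv2.boxPoints(cv2.minAreaRect(pts)).tolist())
def J(p,q):
    c,s=np.cos(p[2]),np.sin(p[2]);return [p[0]+c*q[0]-s*q[1],p[1]+s*q[0]+c*q[1],q[2]]
H=np.zeros(a.shape[:2],np.uint8);cv2.fillConvexPoly(H,hull,1)
def sil(p,x0,x1):
    P=[proj('top',J(p,q)) for y in(-168,168) for q in[(x0,y,0),(x1,y,0),(x0,y,24),(x1,y,37)]]
    M=np.zeros((420*4,560*4),np.uint8);cv2.fillConvexPoly(M,cv2.convexHull(np.array(np.array(P)*4+2,np.int32).reshape(-1,1,2)),1)
    return M
H4=cv2.resize(H,None,fx=4,fy=4,interpolation=cv2.INTER_NEAREST)
best=None
for x0,x1 in((-75,75),(-90,60),(-82,68),(-86,64)):
    f=lambda p:float((sil([p[0],p[1],p[2]/100],x0,x1)!=H4).sum())
    r=minimize(f,[540,0,13],method='Nelder-Mead',options=dict(initial_simplex=[[540,0,13],[550,0,13],[540,8,13],[540,0,16]]))
    print(x0,x1,r.x,r.fun)
s=bot.cut_out('top','spacer')[0];print(s['extent'],s['confidence'])
crop=a[165:275,125:365];cv2.imwrite('pics/c1.png',cv2.resize(crop,None,fx=3.3,fy=3.3,interpolation=cv2.INTER_CUBIC)[:,:,::-1])
E
python3 m.py
```

```text
((268.4459533691406, 211.67567443847656), (63.293617248535156, 156.8366241455078), 80.53767395019531) [[185.89190673828125, 193.35134887695312], [340.5946044921875, 167.56756591796875], [351.0, 230.0], [196.29730224609375, 255.78378295898438]]
-75 75 [535.325  -0.357  15.381] 14312.0
-90 60 [549.57    5.039  15.483] 14292.0
-82 68 [541.959  -0.     15.714] 14334.0Traceback (most recent call last):
  File "m.py", line 20, in <module>
    r=minimize(f,[540,0,13],method='Nelder-Mead',options=dict(initial_simplex=[[540,0,13],[550,0,13],[540,8,13],[540,0,16]]))
    res = _minimize_neldermead(fun, x0, args, callback, bounds=bounds,
                               **options)
    fxcc = func(xcc)
    fx = function(np.copy(x), *(wrapper_args + args))
  File "m.py", line 19, in <lambda>
    f=lambda p:float((sil([p[0],p[1],p[2]/100],x0,x1)!=H4).sum())
                      ~~~^^^^^^^^^^^^^^^^^^^^^^^^^^^^
  File "m.py", line 13, in sil
    P=[proj('top',J(p,q)) for y in(-168,168) for q in[(x0,y,0),(x1,y,0),(x0,y,24),(x1,y,37)]]
       ~~~~^^^^^^^^^^^^^^
  File "h.py", line 11, in proj
    m=bot.camera_model(c);E=np.linalg.inv(np.array(m['extrinsics']))
ValueError: time passes only in moves, steps and waits
```

```bash
python3 - <<'E'
from h import *
import json
json.dump({c:{k:np.array(v).tolist() for k,v in bot.camera_model(c).items() if k in('fx','fy','cx','cy','extrinsics')} for c in('top','side')},open('cam.json','w'))
a=cv2.imread('pics/t0.png')
cv2.imwrite('pics/c1.png',cv2.resize(a[165:265,125:365],None,fx=3.3,fy=3.3,interpolation=cv2.INTER_CUBIC))
E
sed -i "s/bot.camera_model(c)/CAM[c]/; s/^from workcell.*/&\nimport json,os\nCAM=json.load(open('cam.json'))/" h.py
```

```text
(no output)
```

View pics/c1.png

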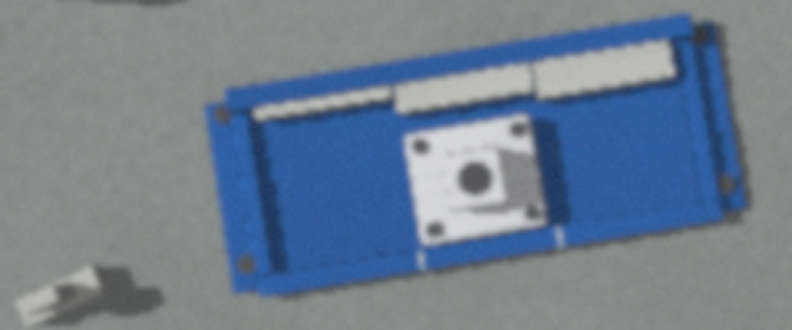

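The crop shows the stops' top edges (thin on the left), the cover and the white lines clearly. I'll fit the jig and cover from these corners, and fit the spacer by silhouette.

```bash
cat > fit.py <<'E'
from h import *
from scipy.optimize import least_squares,minimize
np.set_printoptions(precision=3,suppress=True)
px=lambda p:(125+(p[0]+.5)/3.3-.5,165+(p[1]+.5)/3.3-.5)
W=lambda p,z:at_z('top',px(p),z)[:2]
def pose(m,p,z,ax=0):
    loc=np.array(m,float);w=np.array([W(q,z) for q in p])
    f=lambda v:((np.array([[np.cos(v[2]),-np.sin(v[2])],[np.sin(v[2]),np.cos(v[2])]])@loc.T).T+v[:2]-w).ravel()
    r=least_squares(f,[540,0,.13],loss='soft_l1');return r.x,f(r.x).reshape(-1,2)
j,res=pose([(48,149),(48,-149),(22,-149),(22,-51),(28,-49),(28,49),(40,149),(40,51)],[(253,107),(671,40),(676,76),(541,98),(533,94),(397,112),(256,120),(392,100)],37)
print('jig',j,res.tolist())
R=np.array([[np.cos(j[2]),-np.sin(j[2])],[np.sin(j[2]),np.cos(j[2])]])
for p in((421,260),(560,237)):print('line in jig',R.T@(W(p,24)-j[:2]))
c,res=pose([(40,45),(40,-45),(-40,-45),(-40,45)],[(403,134),(527,114),(548,226),(421,246)],37)
print('cover',c,res.tolist(),'in jig',R.T@(c[:2]-j[:2]))
np.save('jig.npy',j)
# spacer: silhouettes in both
def box(v,dx,dy,z0,z1):
    c,s=np.cos(v[2]),np.sin(v[2])
    return np.array([(v[0]+c*a-s*b,v[1]+s*a+c*b,z) for a in(-dx,dx) for b in(-dy,dy) for z in(z0,z1)])
S=4
def sil(cam,v):
    M=np.zeros((420*S,560*S),np.uint8)
    for b in(box(v,11,30,0,25),box(v,6,13,25,66)):
        P=np.array([proj(cam,p) for p in b]);cv2.fillConvexPoly(M,cv2.convexHull(np.int32((P+.5)*S).reshape(-1,1,2)),1)
    return M
ms={}
for cam in('top','side'):
    bot.snapshot(cam); r=bot.cut_out(cam,'spacer')[0];print(cam,r['extent'],r['confidence']);ms[cam]=cv2.resize(r['pixels'].astype(np.uint8),None,fx=S,fy=S,interpolation=cv2.INTER_NEAREST)
best=min((minimize(lambda v:sum(float((sil(k,(v[0],v[1],v[2]/20))!=ms[k]).sum()) for k in K)/S**2,[436,294,y*20],method='Nelder-Mead',options=dict(initial_simplex=[[436,294,y*20],[442,294,y*20],[436,300,y*20],[436,294,y*20+5]])) ,K) if 0 else None for y in(0,) for K in(('top','side'),))
for K in(('top',),('side',),('top','side')):
    rs=[minimize(lambda v:sum(float((sil(k,(v[0],v[1],v[2]/20))!=ms[k]).sum()) for k in K)/S**2,[436,294,y*20],method='Nelder-Mead',options=dict(initial_simplex=[[436,294,y*20],[442,294,y*20],[436,300,y*20],[436,294,y*20+5]])) for y in(-.5,-.2,.2,.5)]
    r=min(rs,key=lambda r:r.fun);print(K,r.x[:2],r.x[2]/20,r.fun)
E
sed -i '/^best=/d' fit.py; python3 fit.py
```

```text
jig [544.606   4.167   0.154] [[-0.8434840592200317, -0.6779952519075039], [-0.3025854685854483, 1.505040224367633], [-0.2695733198245307, 0.6358883868812484], [-0.4711589906677318, 1.4715921462943982], [2.258455138777549, -1.269172994187528], [-0.8293346548034606, -0.8098190994805492], [0.4850784615134671, 0.2217425760512981], [2.1729610127569003, -0.4859797170976137]]
line in jig [-77.19   50.284]
line in jig [-77.19  -50.267]
cover [517.082   3.028   0.155] [[-0.2790506033790052, 0.12130262074998654], [0.172393135148468, -0.9880716594474563], [0.38428878759657437, 0.6502997144475131], [-0.2690589813436759, 0.03729254845156049]] in jig [-27.372   3.101]
top [144.4, 255.4, 21.9, 20.9] 0.74Traceback (most recent call last):
  File "fit.py", line 29, in <module>
    bot.snapshot(cam); r=bot.cut_out(cam,'spacer')[0];print(cam,r['extent'],r['confidence']);ms[cam]=cv2.resize(r['pixels'].astype(np.uint8),None,fx=S,fy=S,interpolation=cv2.INTER_NEAREST)
                         ~~~~~~~~~~~~~~~~~~~~~~~~~^^^
IndexError: list index out of range
```

>>> servo_tool(targets="0.0279 -0.026 0 0 0.06;0.0279 -0.026 0 0 0.06;0.0279 -0.026 0 0 0.06;0.0279 -0.026 0 0 0.06;0.0279 -0.026 0 0 0.06;0.0279 -0.026 0 0 0.06;0.0279 -0.026 0 0 0.06;0.0279 -0.026 0 0 0.06;0.0279 -0.026 0 0 0.06;0.0279 -0.026 0 0 0.06;0.0279 -0.026 0 0 0.06;0.0279 -0.026 0 0 0.06;0.0279 -0.026 0 0 0.06;0.0279 -0.026 0 0 0.06;0.0279 -0.026 0 0 0.06;0.0279 -0.026 0 0 0.06;0.0279 -0.026 0 0 0.06;0 0 0 -0.12 0.06;0 0 0 -0.12 0.06;0 0 0 -0.12 0.06")

```text
time_s: 2.72
position: [518.1, 3.9, 250.3]
eef_rot: [[0.706, 0.708, 0.0], [0.708, -0.706, -0.0], [0.0, 0.0, -1.0]]
wrist_force: [0.0, -0.6, 0.1]
opening: 60.0
grasp_force: 0.0
```

>>> servo_tool(targets="0 0 0 -0.12 0.06;0 0 0 -0.12 0.06;0 0 0 -0.12 0.06;0 0 0 -0.12 0.06;0 0 0 -0.12 0.06;0 0 0 -0.12 0.06;0 0 0 -0.12 0.06;0 0 0 -0.105 0.06;0 0 0.035 0 0.06;0 0 0.035 0 0.06;0 0 0.03 0 0.06;0 0 0 0 0.06;0 0 0 0 0.06")

```text
time_s: 3.8
position: [517.0, 2.8, 149.6]
eef_rot: [[-0.153, 0.988, -0.003], [0.988, 0.153, 0.0], [0.001, -0.003, -1.0]]
wrist_force: [0.2, 0.1, -0.1]
opening: 60.1
grasp_force: 0.0
```

```bash
cat > st.py <<'E'
from h import *
np.set_printoptions(precision=3,suppress=True)
j=np.load('jig.npy');o=bot.observe();R=np.array(o['eef_rot']);p=np.array(o['position'])
c,s=np.cos(j[2]),np.sin(j[2]);J=np.array([[c,-s],[s,c]])
print('t',o['time_s'],'pos',p,'in jig',J.T@(p[:2]-j[:2]),'toolx',np.degrees(np.arctan2(R[1,0],R[0,0])),'tooly',np.degrees(np.arctan2(R[1,1],R[0,1])),'z',R[:,2],'jig',j,'open',o['opening'],'F',o['wrist_force'],'Fj',J.T@o['wrist_force'][:2],'g',o['grasp_force'],'q',o['q'])
def go(x,y):  # jig coords -> tool shift
    d=J@np.array([x,y])+j[:2]-p[:2];print('to',x,y,'tool shift mm',R[:2,:2].T@d)
E
python3 - <<'E'
from st import *
go(-27.4,3.1)
bot.snapshot('top')
for r in bot.cut_out('top','spacer')[:2]:print(r['extent'],r['confidence'])
for k in range(2):
    im=bot.snapshot('side')
    for r in bot.cut_out('side','spacer')[:2]:print('s',r['extent'],r['confidence'])
a=cv2.imread('pics/t0.png')[235:275,120:170];b=cv2.imread('pics/s0.png')[308:383,190:255]
o=np.zeros((600,800,3),np.uint8);x=cv2.resize(a,None,fx=8,fy=8,interpolation=cv2.INTER_CUBIC);y=cv2.resize(b,None,fx=6,fy=6,interpolation=cv2.INTER_CUBIC)
o[:x.shape[0],:x.shape[1]]=x;o[:y.shape[0],405:405+y.shape[1]]=y;cv2.imwrite('pics/sp.png',o)
E
```

```text
t 3.8 pos [517.009   2.77  149.566] in jig [-27.484   2.857] toolx 98.77747155955328 tooly 8.777582097811779 z [-0.003  0.    -1.   ] jig [544.606   4.167   0.154] open 60.13927934252238 F [ 0.242  0.134 -0.052] Fj [0.26  0.096] g 0.0 q [ 0.367  0.305 -0.537  1.949  0.19   0.941 -0.11 ]
to -27.4 3.1 tool shift mm [0.244 0.084]
[144.2, 253.9, 22.5, 15.5] 0.78
s [222.6, 345.7, 26.8, 58.2] 0.85
s [224.7, 345.0, 27.4, 62.3] 0.75
s [289.1, 222.8, 51.3, 43.3] 0.18
```

View pics/sp.png

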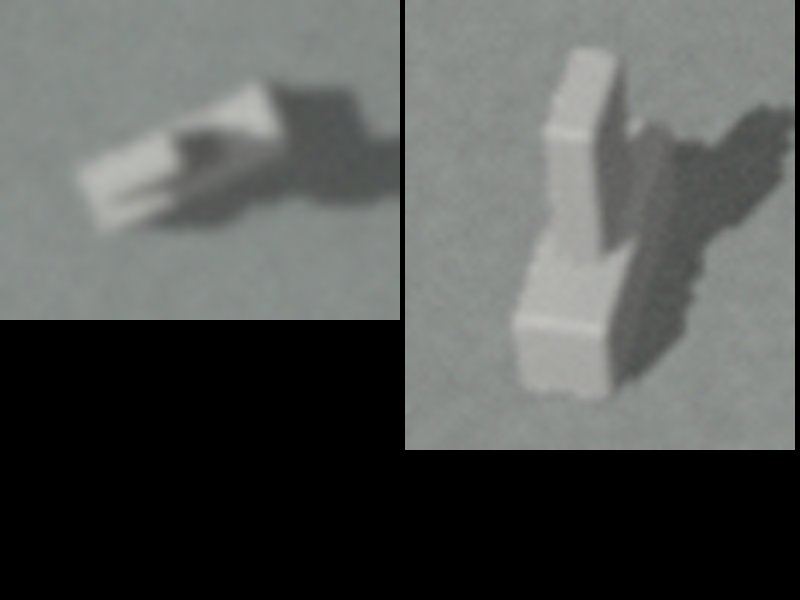

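The crops show the spacer's tab top (side crop 545–618, 48–137) and its foot edges clearly. Next I grip the boss.

>>> servo_tool(targets="0 0 0.035 0 0.06;0 0 0.035 0 0.06;0 0 0.012 0 0.06;0 0 0.008 0 0.06;0 0 0 0 0.06;0 0 0 0 0.03;0 0 0 0 0.03;0 0 0 0 0.03;0 0 0 0 0.03;0 0 0 0 0.03;0 0 0 0 0.03")

```text
time_s: 5.02
position: [519.4, 3.0, 62.1]
eef_rot: [[-0.152, 0.988, 0.003], [0.988, 0.152, -0.0], [-0.001, 0.003, -1.0]]
wrist_force: [-0.7, -0.0, 6.3]
opening: 39.0
grasp_force: 63.7
```

Run:
```python
from st import *
go(-29,100)
tp=lambda p:(120+(p[0]+.5)/8-.5,235+(p[1]+.5)/8-.5)
sp=lambda p:(190+(p[0]-405+.5)/6-.5,308+(p[1]+.5)/6-.5)
print('top foot',[at_z('top',tp(p),25)[:2] for p in((77,180),(100,232),(262,82),(287,130))])
T=[at_z('side',sp(p),66)[:2] for p in((575,48),(618,55),(592,137),(545,130))];print('side tab',T,np.mean(T,0))
N=[at_z('side',sp(p),25)[:2] for p in((515,320),(607,332))];print('near end',N)
```

```text
t 5.0167 pos [519.381   3.008  62.085] in jig [-25.103   2.728] toolx 98.76219664035636 tooly 8.762339775761744 z [ 0.003 -0.    -1.   ] jig [544.606   4.167   0.154] open 38.96367282476951 F [-0.651 -0.001  6.317] Fj [-0.644  0.099] g 63.69850516319275 q [ 0.318  0.432 -0.493  2.013  0.292  0.761 -0.197]
to -29 100 tool shift mm [97.267 -4.016]
top foot [array([431.571, 330.109]), array([416.381, 323.23 ]), array([459.64 , 276.311]), array([445.555, 268.888])]
side tab [array([444.98 , 289.067]), array([435.676, 285.474]), array([425.475, 306.974]), array([435.138, 310.967])] [435.317 298.12 ]
near end [array([432.258, 328.977]), array([413.538, 320.502])]
```

>>> servo_tool(targets="0 0 -0.0015 0 0.03;0.004 -0.002 0 0 0.03;0.009 -0.002 0 0 0.03;0.012 0 0 0 0.03;0.012 0 0 0 0.03;0.012 0 0 0 0.03;0.012 0 0 0 0.03;0.012 0 0 0 0.03;0.012 0 0 0 0.03;0.008 0 0 0 0.03;0.004 0 0 0 0.03;0 0 0 0 0.03;0 0 0 0 0.03")

```text
time_s: 6.1
position: [499.5, 100.2, 62.2]
eef_rot: [[-0.153, 0.988, 0.001], [0.988, 0.153, 0.003], [0.003, 0.002, -1.0]]
wrist_force: [2.7, 3.7, 0.3]
opening: 39.0
grasp_force: 62.9
```

Run:
```python
from st import *
go(-29,100)
a=snap('top','t1.png')
for r in bot.mark_of('top','cover')[:2]: print(r, J.T@(at_z('top',r['at'],12)[:2]-j[:2]))
cv2.imwrite('pics/c2.png',cv2.resize(a[165:265,125:365],None,fx=3.3,fy=3.3,interpolation=cv2.INTER_CUBIC)[:,:,::-1])
```

```text
t 6.1 pos [499.503 100.244  62.184] in jig [-29.815 101.863] toolx 98.81406944442078 tooly 8.813826032911274 z [ 0.001  0.003 -1.   ] jig [544.606   4.167   0.154] open 38.986383036356116 F [2.673 3.704 0.266] Fj [3.21 3.25] g 62.88491249084473 q [ 0.151  0.422 -0.52   2.035  0.298  0.756 -0.396]
to -29 100 tool shift mm [-1.862  0.816]
{'at': [320.4, 300.3], 'confidence': 0.73} [-236.252  -86.871]
{'at': [228.3, 226.9], 'confidence': 0.52} [-29.361 101.038]
```

View pics/c2.png

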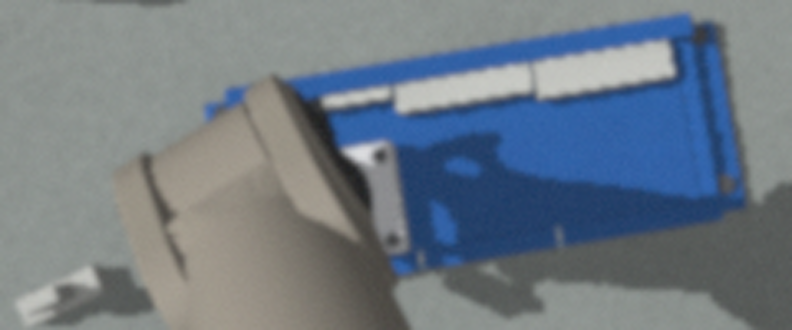

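The cover is now in the thin-stop bay with its right edge at crop x≈405, consistent with y≈101 in the jig frame and touching the ledge. I'll move it back 1.8 mm, release and lift.

>>> servo_tool(targets="-0.001 0 0 0 0.03;-0.0008 0 0 0 0.03;0 0 0 0 0.03;0 0 0 0 0.06;0 0 0 0 0.06;0 0 0 0 0.06;0 0 -0.005 0 0.06;0 0 -0.02 0 0.06;0 0 -0.035 0 0.06;0 0 -0.035 0.11 0.06;0 0 0 0.12 0.06;0 0 0 0.12 0.06;0 0 0 0.12 0.06;0 0 0 0.12 0.06;0 0 0 0.12 0.06;0 0 0 0.12 0.06;0 0 0 0.12 0.06;0 0 0 0.12 0.06;0 0 0 0.12 0.06;0 0 0 0.063 0.06")

```text
time_s: 7.87
position: [498.8, 96.0, 156.9]
eef_rot: [[0.894, 0.449, -0.001], [0.449, -0.894, -0.001], [-0.001, -0.0, -1.0]]
wrist_force: [0.0, 0.1, 0.0]
opening: 60.0
grasp_force: 0.0
```

Run:
```python
from st import *
print(R[:2,:2].T@(np.array([437,299])-p[:2]))
```

```text
t 7.8667 pos [498.816  95.965 156.885] in jig [-31.151  97.74 ] toolx 26.665913588705738 tooly -63.334086929657474 z [-0.001 -0.001 -1.   ] jig [544.606   4.167   0.154] open 59.9836416210551 F [0.035 0.143 0.013] Fj [0.056 0.136] g 0.0 q [ 0.037  0.259 -0.361  1.967  0.113  0.936 -1.485]
[  35.878 -209.182]
```

>>> servo_tool(targets="0.006 -0.0348 0 0 0.045;0.006 -0.0348 0 0 0.045;0.006 -0.0348 0 0 0.045;0.006 -0.0348 0 0 0.045;0.006 -0.0348 0 0 0.045;0.006 -0.0348 0 0 0.045;0 0 0 0 0.045;0 0 0 0 0.045")

```text
time_s: 8.53
position: [435.2, 300.9, 157.0]
eef_rot: [[0.889, 0.458, -0.001], [0.458, -0.889, 0.0], [-0.001, -0.001, -1.0]]
wrist_force: [0.5, 0.3, 1.4]
opening: 45.1
grasp_force: 0.0
```

Run:
```python
from st import *
a=snap('top','t2.png');b=snap('side','s2.png')
for c in('top','side'):
  if c=='side':bot.snapshot('side')
  else: bot.snapshot('top')
  for r in bot.mark_of(c,'cover')[:3]: print(c,r['confidence'], J.T@(at_z(c,r['at'],12)[:2]-j[:2]))
o=np.zeros((600,800,3),np.uint8)
x=cv2.resize(a[180:265,125:285],None,fx=5,fy=3.5,interpolation=cv2.INTER_CUBIC)[:,:,::-1]
x=cv2.resize(a[180:265,180:285],None,fx=3.5,fy=3.5,interpolation=cv2.INTER_CUBIC)[:,:,::-1]
y=cv2.resize(b[220:380,190:310],None,fx=3.5,fy=3.5,interpolation=cv2.INTER_CUBIC)[:,:,::-1]
o[:x.shape[0],:x.shape[1]]=x;o[:y.shape[0],375:375+y.shape[1]]=y;cv2.imwrite('pics/v2.png',o)
```

```text
t 8.5333 pos [435.187 300.876 156.989] in jig [-62.563 309.992] toolx 27.26992569703654 tooly -62.73009704018657 z [-0.001  0.    -1.   ] jig [544.606   4.167   0.154] open 45.14947673405547 F [0.545 0.268 1.374] Fj [0.58  0.181] g 0.0 q [-0.289  0.306 -0.471  1.918  0.167  0.957 -1.933]
top 0.82 [-38.499  98.377]
top 0.75 [-186.355  167.955]
top 0.69 [-239.219  -90.45 ]
side 0.77 [-38.181  98.74 ]
side 0.68 [-195.97   177.792]
side 0.59 [-243.691  -75.729]
```

View pics/v2.png

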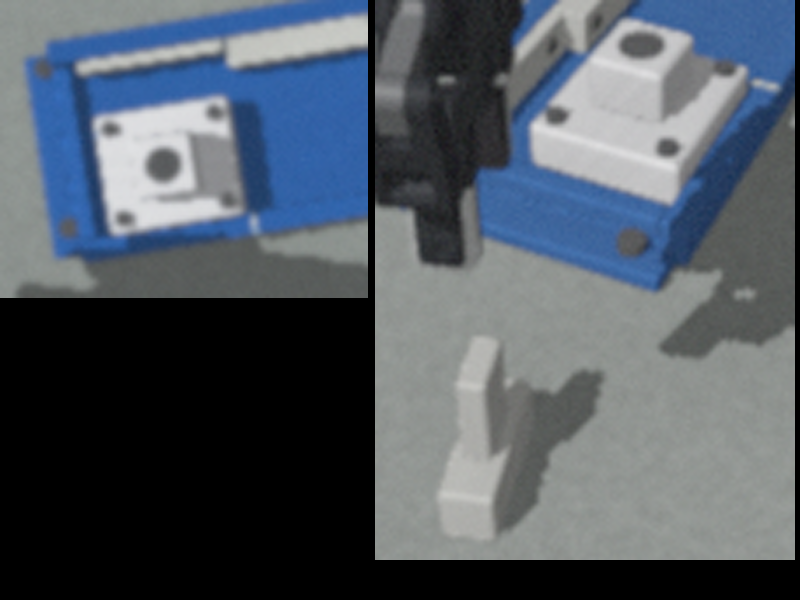

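Run:
```python
from st import *
T=np.array([J.T@(at_z('top',(180+(x+.5)/3.5-.5,180+(y+.5)/3.5-.5),37)[:2]-j[:2]) for x,y in((95,115),(230,95),(245,212),(108,236))]);print(T,T.mean(0))
T=np.array([J.T@(at_z('side',(190+(x-375+.5)/3.5-.5,220+(y+.5)/3.5-.5),37)[:2]-j[:2]) for x,y in((533,125),(672,163),(748,72))]);print('side',T,(T[0]+T[2])/2)
T=np.array([J.T@(at_z('side',(190+(x-375+.5)/3.5-.5,220+(y+.5)/3.5-.5),66)[:2]-j[:2]) for x,y in((476,337),(500,341),(487,388),(457,383))]);print('tab',T,T.mean(0), J@T.mean(0)+j[:2])
```

```text
t 8.8333 pos [437.403 297.176 156.683] in jig [-60.941 305.995] toolx 26.824395865368125 tooly -63.175584537112755 z [-0.    -0.001 -1.   ] jig [544.606   4.167   0.154] open 44.834142534676346 F [ 0.097 -0.615  0.318] Fj [ 0.001 -0.623] g 0.0 q [-0.285  0.305 -0.468  1.919  0.168  0.956 -1.933]
[[ 11.271 142.483]
 [  9.87   51.784]
 [-68.486  54.293]
 [-69.366 146.281]] [-29.178  98.71 ]
side [[  6.445 142.3  ]
 [-66.852 140.339]
 [-72.375  58.21 ]] [-32.965 100.255]
tab [[-55.726 297.034]
 [-65.064 295.047]
 [-72.336 317.157]
 [-61.086 319.631]] [-63.553 307.217] [434.635 297.983]
```

The cover sits on the bed at jig (-29, 98.7), square and centred. Next I grip the spacer.

>>> servo_tool(targets="0.001 0 0.035 0 0.045;0 0 0.035 0 0.045;0 0 0.025 0 0.045;0 0 0.0145 0 0.045;0 0 0 0 0.045;0 0 0 0 0.045;0 0 0 0 0.02;0 0 0 0 0.02;0 0 0 0 0.02;0 0 0 0 0.02;0 0 0 0 0.02;0 0 0 0 0.02")

```text
time_s: 9.83
position: [439.1, 299.8, 48.9]
eef_rot: [[0.891, 0.453, 0.003], [0.453, -0.891, 0.001], [0.003, 0.0, -1.0]]
wrist_force: [-0.0, -2.1, 6.5]
opening: 25.4
grasp_force: 59.8
```

```bash
python3 st.py
```

```text
t 9.8333 pos [439.058 299.809  48.901] in jig [-58.902 308.343] toolx 26.955559709705216 tooly -63.044482623739796 z [ 0.003  0.001 -1.   ] jig [544.606   4.167   0.154] open 25.37231167409079 F [-0.031 -2.056  6.46 ] Fj [-0.346 -2.027] g 59.81065835338086 q [-0.337  0.46  -0.421  1.993  0.275  0.739 -2.024]
```

>>> servo_tool(targets="0 0 -0.01 0 0.02;0 0 -0.03 0 0.02;0 0 -0.03 0.11 0.02;0 0 -0.03 0.11 0.02;0 0 0 0.097 0.02;0.012 0.0298 0 0 0.02;0.012 0.0298 0 0 0.02;0.012 0.0298 0 0 0.02;0.012 0.0298 0 0 0.02;0.012 0.0298 0 0 0.02;0.012 0.0298 0 0 0.02;0.012 0.0298 0 0 0.02;0 0 0 0 0.02;0 0 0 0 0.02")

```text
time_s: 11.0
position: [552.9, 103.2, 147.2]
eef_rot: [[0.989, 0.148, -0.001], [0.148, -0.989, -0.001], [-0.001, 0.001, -1.0]]
wrist_force: [0.5, 0.7, -2.4]
opening: 25.2
grasp_force: 59.6
```

Run:
```python
from st import *
go(25,99.5)
a=snap('top','t3.png');b=snap('side','s3.png')
o=np.zeros((560,800,3),np.uint8)
x=cv2.resize(a[150:265,180:290],None,fx=3.5,fy=3.5,interpolation=cv2.INTER_CUBIC)[:,:,::-1]
y=cv2.resize(b[140:290,190:305],None,fx=3.5,fy=3.5,interpolation=cv2.INTER_CUBIC)[:,:,::-1]
o[:x.shape[0],:x.shape[1]]=x;o[:y.shape[0],390:390+y.shape[1]]=y;cv2.imwrite('pics/v3.png',o)
```

```text
t 11.0 pos [552.867 103.181 147.166] in jig [23.367 96.572] toolx 8.527623998876612 tooly -81.47233665463172 z [-0.001 -0.001 -1.   ] jig [544.606   4.167   0.154] open 25.247198996398676 F [ 0.541  0.685 -2.45 ] Fj [0.639 0.594] g 59.60358072537929 q [-0.018  0.357 -0.299  1.853  0.127  0.952 -1.795]
to 25 99.5 tool shift mm [ 1.618 -2.937]
```

View pics/v3.png

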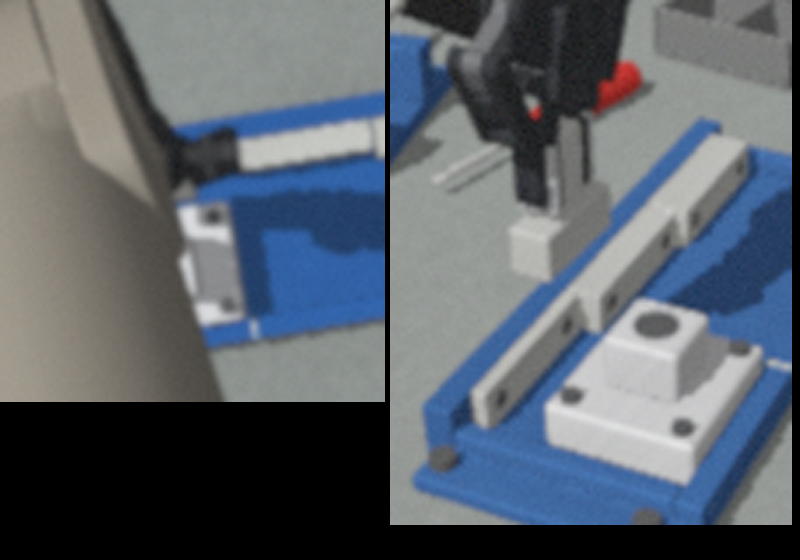

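Run:
```python
from st import *
f=lambda x,y:(190+(x-390+.5)/3.5-.5,140+(y+.5)/3.5-.5)
for pt,z in(((512,228),123.3),((548,240),123.3),((512,270),98.3),((548,280),98.3)):
    print(J.T@(at_z('side',f(*pt),z)[:2]-j[:2]))
T=np.array([J.T@(at_z('side',f(x,y),37)[:2]-j[:2]) for x,y in((547,405),(690,437),(763,352))]);print('cover side',T)
T=np.array([J.T@(at_z('side',f(x,y),37)[:2]-j[:2]) for x,y in((475,388),(488,394),(580,303))]);print('thin stop rear-left,front-left,front-right (exp 48,149;40,149;40,51)',T)
```

```text
t 11.1 pos [551.717 106.832 147.212] in jig [ 22.791 100.355] toolx 8.861394774399306 tooly -81.1386629947486 z [-0.001  0.001 -1.   ] jig [544.606   4.167   0.154] open 25.459910495467994 F [-0.253  0.396 -1.999] Fj [-0.189  0.43 ] g 59.60803136229515 q [-0.02   0.356 -0.303  1.854  0.127  0.951 -1.795]
[ 29.706 126.851]
[  9.292 129.112]
[ 32.201 125.419]
[ 12.385 125.831]
cover side [[  6.886 142.502]
 [-66.323 135.732]
 [-72.375  58.21 ]]
thin stop rear-left,front-left,front-right (exp 48,149;40,149;40,51) [[ 45.65  145.438]
 [ 37.361 146.923]
 [ 33.443  58.016]]
```

>>> servo_tool(targets="0.0015 0 0.02 0 0.02;0 0 0.02 0 0.02;0 0 0.016 0 0.02;0 0 0 0 0.02;0 0 0 0 0.02;0 0 0 0 0.02;0 0 0 0 0.02")

```text
time_s: 11.68
position: [555.0, 107.1, 92.7]
eef_rot: [[0.988, 0.154, 0.003], [0.154, -0.988, 0.001], [0.003, -0.0, -1.0]]
wrist_force: [0.0, -0.9, -2.5]
opening: 24.7
grasp_force: 59.6
```

Run:
```python
from st import *
b=snap('side','s4.png')
y=cv2.resize(b[180:280,190:305],None,fx=6,fy=6,interpolation=cv2.INTER_CUBIC)[:,:,::-1]
cv2.imwrite('pics/v4.png',y)
```

```text
t 11.6833 pos [554.972 107.104  92.728] in jig [ 26.049 100.125] toolx 8.875549110318534 tooly -81.12441013420148 z [ 0.003  0.001 -1.   ] jig [544.606   4.167   0.154] open 24.739086884251787 F [ 0.027 -0.88  -2.503] Fj [-0.108 -0.874] g 59.59676014725119 q [-0.034  0.428 -0.289  1.891  0.16   0.842 -1.822]
```

View pics/v4.png

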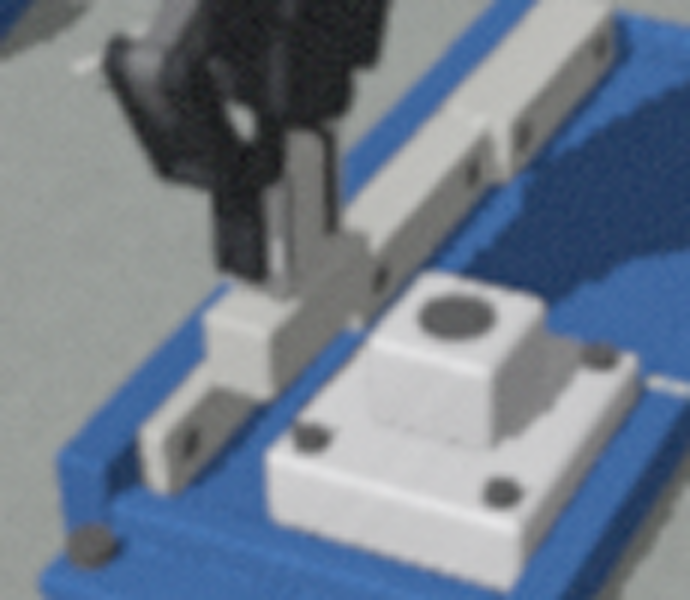

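Run:
```python
from st import *
f=lambda x,y:(190+(x+.5)/6-.5,180+(y+.5)/6-.5)
for n,pt,z in(('sp top rear',(207,312),68.8),('sp top front',(273,337),68.8),('sp bot rear',(210,380),43.8),('sp bot front',(273,398),43.8),('stop rearleft',(141,430),37),('stop frontleft',(167,440),37),('cover rearleft',(268,455),37),('cover frontleft',(524,515),37),('cover rr',(640,352),37)):
    print(n,J.T@(at_z('side',f(*pt),z)[:2]-j[:2]))
```

```text
t 11.7333 pos [555.006 106.841  92.697] in jig [26.042 99.859] toolx 8.852482781514638 tooly -81.14749258531394 z [ 0.003  0.001 -1.   ] jig [544.606   4.167   0.154] open 25.13544246320761 F [ 0.18   0.153 -2.992] Fj [0.202 0.124] g 59.596088686957955 q [-0.034  0.428 -0.289  1.891  0.16   0.842 -1.822]
sp top rear [ 33.858 127.367]
sp top front [ 10.892 130.247]
sp bot rear [ 35.024 126.531]
sp bot front [ 14.217 126.52 ]
stop rearleft [ 45.869 147.857]
stop frontleft [ 36.705 148.771]
cover rearleft [  7.193 142.822]
cover frontleft [-69.637 136.816]
cover rr [-70.198  52.622]
```

>>> servo_tool(targets="-0.001 0 0.006 0 0.02;0 0 0.008 0 0.02;0 0 0.008 0 0.02;0 0 0.005 0 0.02;0 0 0 0 0.02;0 0 0 0 0.02")

```text
time_s: 12.23
position: [553.7, 106.1, 63.8]
eef_rot: [[0.988, 0.153, 0.001], [0.153, -0.988, 0.0], [0.001, -0.0, -1.0]]
wrist_force: [2.5, 0.7, -3.9]
opening: 25.0
grasp_force: 59.3
```

```bash
python3 st.py
```

```text
t 12.2333 pos [553.694 106.06   63.843] in jig [24.625 99.289] toolx 8.822206083656745 tooly -81.17779039482176 z [ 0.001  0.    -1.   ] jig [544.606   4.167   0.154] open 24.968839631851356 F [ 2.522  0.702 -3.91 ] Fj [2.6   0.307] g 59.2824839707464 q [-0.042  0.468 -0.28   1.911  0.177  0.786 -1.836]
```

Entering cleanly. Continue to the bed.

>>> servo_tool(targets="0 0 0.0015 0 0.02;0 0 0.0015 0 0.02;0 0 0 0 0.02;0 0 0 0 0.02")

```text
time_s: 12.57
position: [553.7, 106.1, 61.5]
eef_rot: [[0.988, 0.153, 0.001], [0.153, -0.988, 0.0], [0.001, -0.0, -1.0]]
wrist_force: [3.8, 0.1, -3.1]
opening: 25.4
grasp_force: 59.4
```

>>> servo_tool(targets="0 0 0.001 0 0.02;0 0 0 0 0.02;0 0 0 0 0.02")

```text
time_s: 12.82
position: [553.7, 106.1, 60.9]
eef_rot: [[0.988, 0.153, 0.001], [0.153, -0.988, 0.0], [0.001, 0.0, -1.0]]
wrist_force: [2.2, 0.1, 2.2]
opening: 25.4
grasp_force: 60.0
```

The spacer stands on the bed: the contact load shows at z 60.9, as predicted. I'll release it, lift, and move in front of the cover with the fingers closed, to push low on the cover plate so it can't tip.

>>> servo_tool(targets="0 0 -0.0008 0 0.045;0 0 0 0 0.045;0 0 0 0 0.045;0 0 0 0 0.045;0 0 -0.005 0 0.045;0 0 -0.02 0 0.045;0 0 -0.035 0 0.045;0 0 0 0 0.03;-0.029 0 0 0 0;-0.029 0 0 0 0;-0.029 0 0 0 0;-0.03 0 0 0 0;0 0 0 0 0;0 0 0 0 0;0 0 0 0 0;0 0 0 0 0")

```text
time_s: 14.15
position: [439.1, 88.5, 121.6]
eef_rot: [[0.988, 0.153, 0.002], [0.153, -0.988, 0.001], [0.002, -0.0, -1.0]]
wrist_force: [0.5, 0.4, 0.2]
opening: -0.0
grasp_force: 0.0
```

Run:
```python
from st import *
go(-93,98.7)
b=snap('side','s5.png');a=snap('top','t5.png')
o=np.zeros((560,800,3),np.uint8)
x=cv2.resize(a[170:270,180:290],None,fx=3.5,fy=3.5,interpolation=cv2.INTER_CUBIC)[:,:,::-1]
y=cv2.resize(b[190:300,190:305],None,fx=3.5,fy=3.5,interpolation=cv2.INTER_CUBIC)[:,:,::-1]
o[:x.shape[0],:x.shape[1]]=x;o[:y.shape[0],390:390+y.shape[1]]=y;cv2.imwrite('pics/v5.png',o)
```

```text
t 14.15 pos [439.084  88.486 121.622] in jig [-91.323  99.521] toolx 8.808609819333723 tooly -81.19135128238531 z [ 0.002  0.001 -1.   ] jig [544.606   4.167   0.154] open -0.023154500476591244 F [0.532 0.419 0.236] Fj [0.59  0.332] g 0.0 q [ 0.     0.203 -0.327  2.133  0.089  0.816 -1.798]
to -93 98.7 tool shift mm [-1.676  0.822]
```

View pics/v5.png

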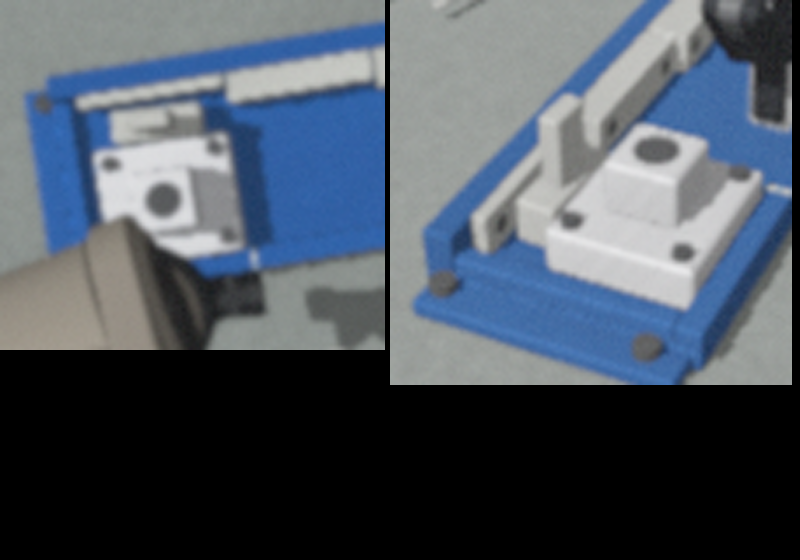

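The spacer stands upright and square in the gap, between the thin stop and the cover. I descend in front of the cover and push.

>>> servo_tool(targets="-0.003 0.001 0.03 0 0;0 0 0.03 0 0;0 0 0.01 0 0;0 0 0.005 0 0;0 0 0 0 0;0 0 0 0 0;0.003 0 0 0 0;0.002 0 0 0 0;0 0 0 0 0;0 0 0 0 0")

```text
time_s: 15.08
position: [440.4, 87.5, 46.8]
eef_rot: [[0.988, 0.153, 0.002], [0.153, -0.988, 0.0], [0.002, 0.0, -1.0]]
wrist_force: [-0.2, 0.7, 0.3]
opening: -0.1
grasp_force: 0.0
```

```bash
python3 st.py
```

```text
t 15.0833 pos [440.407  87.512  46.754] in jig [-90.166  98.356] toolx 8.807097651092642 tooly -81.19290912534235 z [ 0.002  0.    -1.   ] jig [544.606   4.167   0.154] open -0.084286304880803 F [-0.232  0.735  0.252] Fj [-0.116  0.762] g 0.0 q [-0.029  0.335 -0.301  2.184  0.164  0.642 -1.864]
```

>>> servo_tool(targets="0.0015 0 0 0 0;0.0015 0 0 0 0;0.0015 0 0 0 0;0.0015 0 0 0 0;0.0015 0 0 0 0;0.0015 0 0 0 0;0.0015 0 0 0 0;0.0015 0 0 0 0;0 0 0 0 0;0 0 0 0 0")

```text
time_s: 15.92
position: [450.1, 88.9, 45.7]
eef_rot: [[0.988, 0.153, -0.003], [0.153, -0.988, -0.001], [-0.003, 0.001, -1.0]]
wrist_force: [-5.5, -0.1, 3.0]
opening: 0.1
grasp_force: 2.3
```

>>> servo_tool(targets="0.001 0 0 0 0;0.001 0 0 0 0;0 0 0 0 0;0 0 0 0 0")

```text
time_s: 16.25
position: [453.5, 89.4, 45.8]
eef_rot: [[0.988, 0.153, 0.0], [0.153, -0.988, -0.0], [0.0, 0.0, -1.0]]
wrist_force: [-3.9, 0.3, -2.2]
opening: 0.2
grasp_force: 1.1
```

>>> servo_tool(targets="0.001 0 0 0 0;0.001 0 0 0 0;0 0 0 0 0;0 0 0 0 0")

```text
time_s: 16.58
position: [455.8, 89.9, 46.1]
eef_rot: [[0.988, 0.153, 0.001], [0.153, -0.988, 0.0], [0.001, 0.0, -1.0]]
wrist_force: [-1.6, -0.8, -1.7]
opening: -0.2
grasp_force: 1.0
```

>>> servo_tool(targets="0.001 0 0 0 0;0.001 0 0 0 0;0 0 0 0 0;0 0 0 0 0")

```text
time_s: 16.92
position: [457.4, 90.1, 46.1]
eef_rot: [[0.988, 0.153, -0.0], [0.153, -0.988, -0.0], [-0.0, 0.0, -1.0]]
wrist_force: [-3.5, -0.5, -0.9]
opening: 0.0
grasp_force: 1.6
```

>>> servo_tool(targets="0.001 0 0 0 0;0.001 0 0 0 0;0 0 0 0 0;0 0 0 0 0")

```text
time_s: 17.25
position: [457.6, 90.1, 46.0]
eef_rot: [[0.988, 0.153, -0.004], [0.153, -0.988, -0.001], [-0.004, 0.001, -1.0]]
wrist_force: [-8.3, -1.2, 5.3]
opening: 0.4
grasp_force: 3.8
```

```bash
python3 st.py
```

```text
t 17.25 pos [457.559  90.119  45.986] in jig [-72.817  98.299] toolx 8.814152157815954 tooly -81.1856652703195 z [-0.004 -0.001 -1.   ] jig [544.606   4.167   0.154] open 0.42352400020490377 F [-8.329 -1.179  5.315] Fj [-8.411  0.114] g 3.792103109663003 q [-0.032  0.363 -0.297  2.142  0.17   0.663 -1.862]
```

It has stopped at the predicted x ≈ -73. I'll build up the push.

>>> servo_tool(targets="0.001 0 0 0 0;0.001 0 0 0 0;0.001 0 0 0 0;0 0 0 0 0;0 0 0 0 0;0 0 0 0 0")

```text
time_s: 17.75
position: [457.7, 90.1, 45.5]
eef_rot: [[0.988, 0.153, -0.01], [0.153, -0.988, -0.003], [-0.01, 0.002, -1.0]]
wrist_force: [-12.4, -1.0, 9.0]
opening: -0.2
grasp_force: 6.3
```

>>> servo_tool(targets="0.001 0 0 0 0;0.001 0 0 0 0;0 0 0 0 0;0 0 0 0 0;0 0 0 0 0")

```text
time_s: 18.17
position: [457.8, 90.0, 45.1]
eef_rot: [[0.988, 0.153, -0.014], [0.153, -0.988, -0.004], [-0.014, 0.002, -1.0]]
wrist_force: [-15.4, -2.0, 10.8]
opening: 0.2
grasp_force: 7.9
```

>>> servo_tool(targets="0.001 0 -0.001 0 0;0.001 0 -0.0005 0 0;0.001 0 0 0 0;0.001 0 0 0 0;0 0 0 0 0;0 0 0 0 0;0 0 0 0 0")

```text
time_s: 18.75
position: [458.1, 89.5, 45.2]
eef_rot: [[0.988, 0.153, -0.021], [0.153, -0.988, -0.007], [-0.022, 0.003, -1.0]]
wrist_force: [-19.9, -1.7, 8.1]
opening: -0.1
grasp_force: 9.9
```

Run:
```python
from st import *
b=snap('side','s6.png');a=snap('top','t6.png')
o=np.zeros((560,800,3),np.uint8)
x=cv2.resize(a[170:270,180:290],None,fx=3.5,fy=3.5,interpolation=cv2.INTER_CUBIC)[:,:,::-1]
y=cv2.resize(b[190:300,190:305],None,fx=3.5,fy=3.5,interpolation=cv2.INTER_CUBIC)[:,:,::-1]
o[:x.shape[0],:x.shape[1]]=x;o[:y.shape[0],390:390+y.shape[1]]=y;cv2.imwrite('pics/v6.png',o)
```

```text
t 18.75 pos [458.136  89.511  45.213] in jig [-72.34   97.609] toolx 8.808731555675115 tooly -81.18715646263031 z [-0.021 -0.007 -1.   ] jig [544.606   4.167   0.154] open -0.11483853698418621 F [-19.928  -1.697   8.137] Fj [-19.952   1.383] g 9.90477204322815 q [-0.032  0.373 -0.296  2.128  0.169  0.684 -1.859]
```

View pics/v6.png

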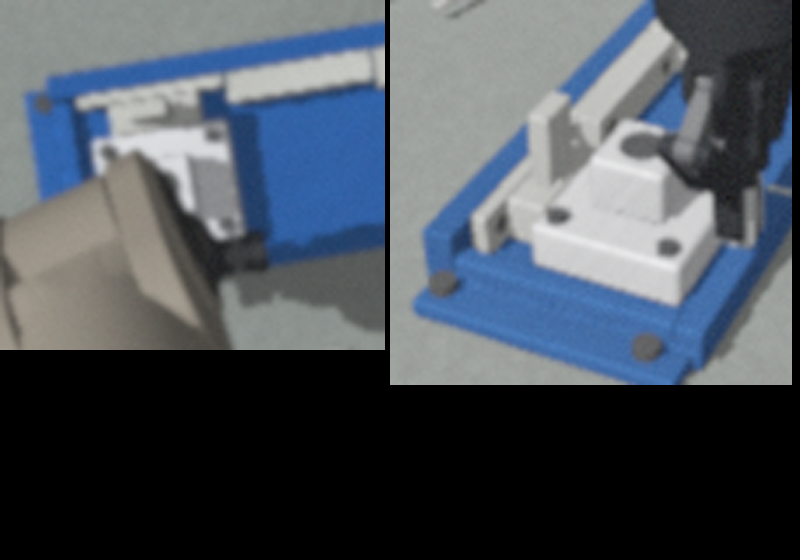

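>>> servo_tool(targets="0.001 0 -0.0005 0 0;0.001 0 0 0 0;0 0 0 0 0;0 0 0 0 0;0 0 0 0 0;0 0 0 0 0;0 0 0 0 0;0 0 0 0 0")

```text
time_s: 19.52
position: [458.2, 89.5, 45.2]
eef_rot: [[0.988, 0.153, -0.025], [0.153, -0.988, -0.008], [-0.026, 0.004, -1.0]]
wrist_force: [-22.3, -2.4, 9.8]
opening: -0.0
grasp_force: 11.3
```

Run:
```python
from st import *
if Fj_ok:=((J.T@o['wrist_force'][:2])[0]<-15): print(bot.hand_in())
```

```text
t 19.5167 pos [458.223  89.528  45.247] in jig [-72.252  97.612] toolx 8.817230336965524 tooly -81.17730134604759 z [-0.025 -0.008 -1.   ] jig [544.606   4.167   0.154] open -0.04962754567117805 F [-22.322  -2.429   9.824] Fj [-22.43    1.028] g 11.345747382401896 q [-0.032  0.375 -0.296  2.125  0.168  0.689 -1.859]
the job is handed in; nothing more can be done
None
```

I handed the job in at 19.5 s: the cover was slid to the thin-stop bay, the spacer stands in the gap and is released, and the arm is still pressing the cover onto it at about 22 N; no verdict was returned.

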